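Park the index plunger and shuttle the mould carriage across

ROBOT

A 7-joint arm with a two-finger parallel gripper is mounted at the origin on the work surface. World frame = base frame: x ahead of the robot, y to its left, z up, the work surface at z = 0. Lengths are in m, angles in rad, forces in N, time in s.
With the tool pointing down it reaches from about 0.4 to 0.875 m from the base axis. Payload 19.3 kg.
Tool frame: the origin (TCP) lies at the very end of the fingers, on their centre line; the grasp point (between the pads) lies 19 mm behind it; z points along the fingers, y is the line along which they close (so a half turn about z gives the same grasp; the last joint's range is limited). The gripper opens to 85 mm and grips with 20 to 120 N. Pads are 22 mm wide; open, the fingers measure 114 mm over their backs; the gripper's body (76 mm by 85 mm) begins 54 mm behind the grasp point. The pads swing forward as they close: fully open they stand 13 mm farther back than shut.
Start: joints at [1.224, 0.521, -0.036, 1.599, 0.021, 1.021, -0.113], TCP at [0.171, -0.601, 0.231] pointing down, gripper open.
Joint ranges: [-2.91, 2.91], [-0.3, 2.13], [-1.5, 1.42], [0.17, 2.43], [-1.26, 4.41], [0.16, 1.93], [-2.52, 2.52]. Speed limits (rad/s): [1.89, 1.89, 2.39, 2.39, 3.01, 3.01, 3.01].

INTERFACE

Orientations are given as [roll, pitch, yaw] about the fixed x, y, z axes, in that order (R = Rz(yaw) Ry(pitch) Rx(roll)).
In Python, from workcell import bot gives the robot as it stands.
- The arm moves only by the tool servo_tool, never from a script. Its argument "plan" is a list of rows, each a list of 7 numbers: the finger opening in cm, from 0 to 8.54, then the shift along the tool's x, y, z in cm, then the turn, a rotation vector about the tool's x, y, z in degrees. In form: [[fingers, x, y, z, wx, wy, wz], ...]. A call has 1 to 10 rows; each row is the pose to reach, as a shift and turn from the pose commanded when the call began, along the tool's axes at that moment; what a row does not reach only later rows make up. A row lasts 1/10 s, in which the tool goes at most 50 mm and 8.59 degrees, less where a joint would pass 70% of its speed; a pose out of reach is approached as far as the arm can. A call with a gripper value outside its range is refused whole. The fingers move at their own pace and stop on an object; "force" is the grip in N (left out, the last holds). Time passes only in rows, so rows that repeat a pose let the fingers close. It gives the time, the measured TCP pose, the force, the opening and the grip force at its end, in the units of the state.
- bot.observe(): the state, without advancing time (a new reading comes with each control period).
- bot.grab_frame(name): name is "side" or "top"; returns a dict with "frame" (420x560x3 uint8, blue, green, red), "mtx" (3x3 intrinsics, pixels), "R" (3x3) and "t" (3): a world point X has camera coordinates R X + t. Camera axes: x right, y down, z forward; pixel columns grow to the right and rows downward; lengths in m; the calibration is good to about 2 mm. A picture is of the moment at which its call begins. There is no depth.
- bot.job_done(): hands the job in; it is judged then, once.
The state is a dict: "clock": time; "qpos": joint angles; "qd": joint speeds; "joint_efforts": joint torques, N m; "position": TCP position; "tool_rot": TCP orientation; "force": force on the tool from outside, world axes, zero at the start; "moment": the same for the moment, N m; "grip_width": finger opening in m; "finger_force": force on a finger pad.
Only numpy, scipy, OpenCV 4.12 (cv2) and the standard library are available. Lean on these libraries where they do the work, as an engineer would, in place of code of your own. Each camera call takes 0.05 s, during which the arm holds its last target. There are 200 camera calls.

TASK

Free the mould carriage and move it over: pull the T-handled spring plunger up, twist it clockwise and feel for the rest notch in the sleeve's rim until the cross pin drops into it, so that the plunger stays retracted by itself with your hand off. Only then push the carriage with the iron mould frame all the way along its rails against the end stop, leaving the plunger parked in its notch. Leave the loose things round about where they are.

Things in the scene. Friction and masses are not known exactly. Their poses are not given: they have to be found in the camera images.
- shuttle: Fixed bench shuttle: grey base plate 220 x 400 x 12 mm; origin under its centre, 3 mm above the work surface; x across the rails, y along them to the end stop (dark bar 36 mm high, its face at y = 171 mm). The plunger's bracket and sleeve stand at (-75, 30) mm, 86 mm high. The iron mould frame on the carriage reaches 80 mm up, its pins 90 mm.
- knob_grip (a point): Centre of the plunger's black T-handle: a bar 46 mm long (y axis), 12 mm thick (x), 24 mm tall, 120 mm above the shuttle's underside when down. z: straight up, the pull axis. Under the bar a stem up to 18 mm thick, clear for 22 mm down to the sleeve. A spring pulls it down: 9 N at the start, 18 N at the top.
- sleeve (a point): Point on the plunger's axis on top of the bracket, 52 mm above the underside; axes as the shuttle. Steel sleeve round the stem, 44 mm across. While down, the stem's 5 mm cross pin (22 mm out) stands in the sleeve's slot on side +x: the handle turns only 0.1 rad. Clockwise of the slot come plain flat rim, the rest notch (dip 4 mm deep, 6 mm wide), plain rim again, and an upright stop.
- plunger_lift (a joint): How far the plunger is pulled up, m: 0 = down, its pin locking the carriage; clear of the carriage from 0.010; above 0.018 the cross pin passes over the rim; 0.022 = solid top stop. Resting in the notch it reads about 0.0135, on the plain rim about 0.0175 (not parked); released over the slot it springs down.
- knob_twist (a joint): Clockwise twist of the handle seen from above, rad; 0 = over the slot; it turns clockwise only. The notch is on a collar clamped at another angle each time, not reported: its middle lies at 1.0 to 1.55 rad; the pin drops in within 0.1 rad of that. From 0.5 to 0.8 rad there is always plain rim. The stop lies 0.4 rad beyond the notch's middle: there you are too far.
- carriage (a joint): How far the carriage is pushed along the rails, m: 0 = start, locked by the plunger (1.5 mm play); 0.12 = against the end stop. Stiff to slide (about 2 N plus drag); stays where it is left. About 0.9 kg.
- push_face (a point): Centre of the upright outer face of the iron mould frame, on the side away from the end stop, 55 mm above the shuttle's underside; 112 mm wide (x), 50 mm high. y points into the face, the way to push. The carriage plate, its top 25 mm under this point, stands out 10 mm beyond the face; the base plate behind lies 43 mm under this point.
- mallet: Loose hammer with wooden handle, 220 mm long, lying; bystander.
- ruler: Loose steel ruler 200 x 32 x 4 mm; bystander.
- half_flask: Loose dark iron half mould frame 120 x 90 x 32 mm; bystander.
- jar: Loose closed jar 60 mm across, 75 mm high, upright; bystander.

How it is judged:
By the outcome, as a careful person would: the job done as asked, in the order asked, and still so for the second after the job is handed in, with the robot touching nothing.
It also fails if it takes over 58 s, if anything falls off the work surface, if the arm or the gripper's body presses on something with over 40 N, if the wrist force passes 120 N, or if a joint passes its speed limit or range.

## Working session

There is one attempt and no reset: what is moved stays moved. The work goes in short steps, Python scripts to look and compute and a tool call to move; the robot and the scene stay as the last step left them, time stands still between calls to the robot, and variables do not carry over. Pictures are saved under pics/ and viewed, at most 10 in all, crops included, and the job is handed in when it is done.

Besides the shell and the picture viewer there is one more tool, called after ">>>" as name(argument=value, ...), one argument or row to a line, values as JSON. servo_tool: Moves the arm, as the interface text tells. Its arguments: {"type":"object","properties":{"plan":{"type":"array","items":{"type":"array","items":{"type":"number"}}},"force":{"type":"number"}},"required":["plan"]}

```bash
mkdir -p pics; python3 - <<'E'
from workcell import bot
import cv2,numpy as np,json
s=bot.observe();print({k:np.round(v,3).tolist() for k,v in s.items()})
for n in("top","side"):
    f=bot.grab_frame(n);cv2.imwrite(f"pics/{n}0.png",f["frame"]);np.savez(f"{n}0.npz",**f)
    R,t=f["R"],f["t"];print(n,np.round(f["mtx"],1).tolist(),"cam",np.round(-R.T@t,3),"R",np.round(R,2).tolist())
E
```

```text
{'clock': 0.0, 'qpos': [1.224, 0.522, -0.036, 1.6, 0.021, 1.021, -0.113], 'qd': [0.0, -0.001, -0.001, -0.0, -0.0, -0.002, -0.001], 'joint_efforts': [-0.001, -92.708, 1.98, -36.993, 0.018, 0.008, 0.0], 'position': [0.171, -0.601, 0.231], 'tool_rot': [-3.14, 0.0, 0.277], 'force': [0.309, 0.463, 0.434], 'moment': [-0.045, 0.006, 0.045], 'finger_force': 0.0, 'grip_width': 0.086}
top [[381.0, 0.0, 283.4], [0.0, 381.0, 206.4], [0.0, 0.0, 1.0]] cam [0.458 0.007 1.036] R [[-0.03, -1.0, -0.02], [-0.98, 0.03, -0.19], [0.19, 0.02, -0.98]]
side [[516.1, 0.0, 284.2], [0.0, 516.1, 209.7], [0.0, 0.0, 1.0]] cam [-0.033  0.921  1.214] R [[-0.81, -0.58, -0.01], [-0.41, 0.58, -0.7], [0.42, -0.57, -0.71]]
```

View pics/top0.png

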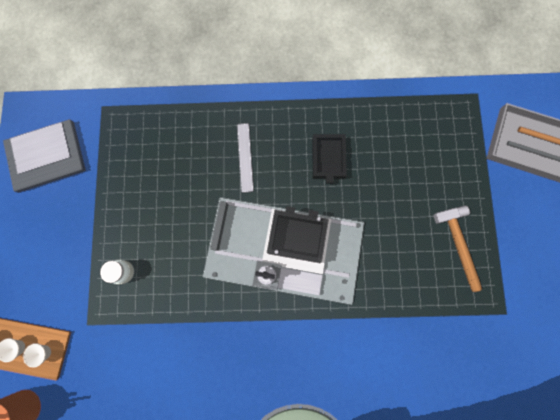

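View pics/side0.png

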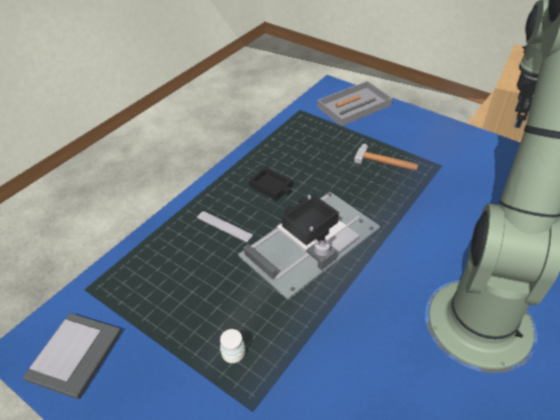

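The top view shows the shuttle, with base corners near (220,199), (364,219), (354,302) and (204,277). The end stop is at the left (world +y), the T-handle near (266,274), and the mould frame near (300,236). The side view has the handle near (322,243). I'll zoom in on both.

```bash
cat > h.py <<'E'
import numpy as np,cv2
from workcell import bot
def ray(f,u,v):
    d=f["R"].T@np.linalg.inv(f["mtx"])@np.array([u,v,1.]);return -f["R"].T@f["t"],d
def onz(f,u,v,z):
    c,d=ray(f,u,v);return c+d*(z-c[2])/d[2]
def tri(f,p,g,q):
    c,d=ray(f,*p);e,h=ray(g,*q);s=np.linalg.lstsq(np.stack([d,-h],1),e-c,rcond=None)[0]
    a,b=c+s[0]*d,e+s[1]*h;return (a+b)/2,np.linalg.norm(a-b)
def proj(f,X):
    p=f["mtx"]@(f["R"]@np.asarray(X)+f["t"]);return p[:2]/p[2]
E
python3 - <<'E'
from h import *
f=dict(np.load("top0.npz"));g=dict(np.load("side0.npz"))
a=cv2.resize(f["frame"][190:310,195:375],None,fx=4.4,fy=4.4,interpolation=cv2.INTER_CUBIC)
cv2.imwrite("pics/topz.png",a)
a=cv2.resize(g["frame"][185:305,230:390],None,fx=5,fy=5,interpolation=cv2.INTER_CUBIC)
cv2.imwrite("pics/sidez.png",a)
for p in [(220,199),(364,219),(354,302),(204,277)]:print(onz(f,*p,.015))
print(tri(f,(266,274),g,(322,243)))
E
```

```text
[0.67781942 0.19654291 0.015     ]
[ 0.61059114 -0.19377716  0.015     ]
[ 0.39380648 -0.1536053   0.015     ]
[0.46805215 0.2380635  0.015     ]
(array([0.46849059, 0.06808963, 0.08424335]), np.float64(0.004591773778221028))
```

View pics/topz.png

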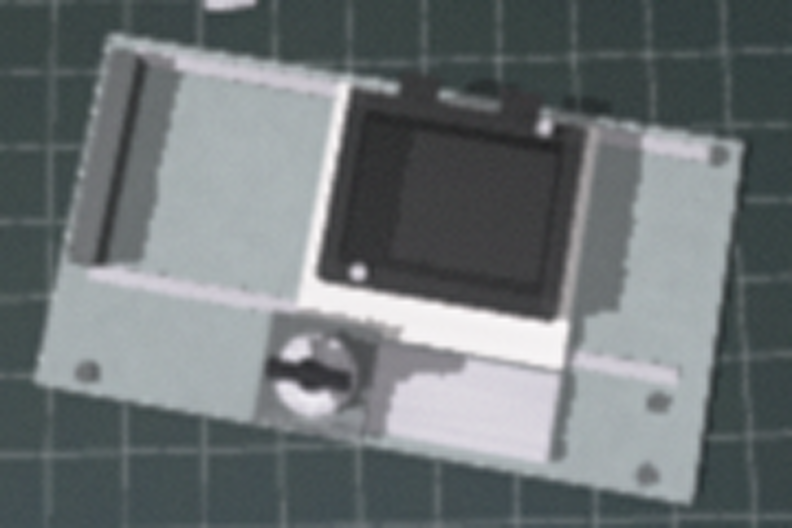

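View pics/sidez.png

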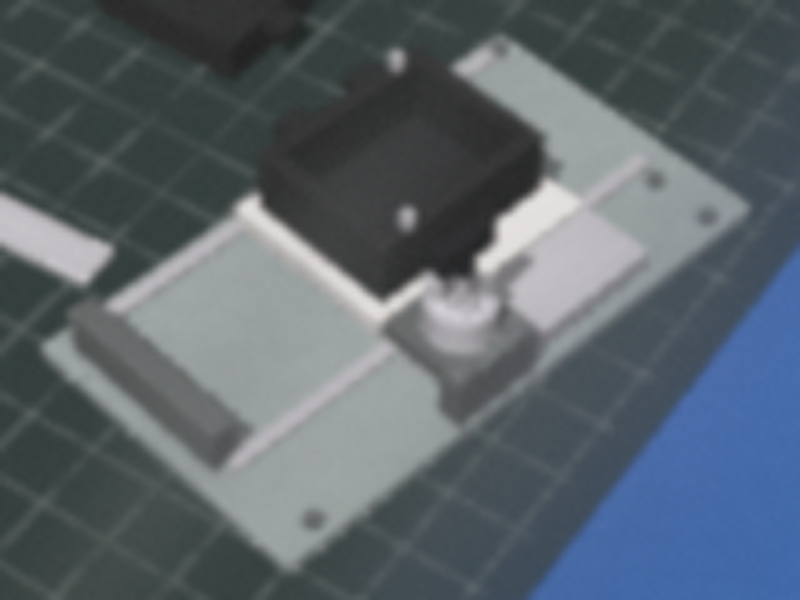

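The crops sharpen the base corners to (110,37), (742,140), (693,502) and (38,382) in the top crop. The T-bar runs from (268,366) to (352,380) there, parallel to the rails. In the side crop it is dark, just above the sleeve at (462,300).

```bash
python3 - <<'E'
from h import *
f=dict(np.load("top0.npz"));g=dict(np.load("side0.npz"))
C=[(110,37),(742,140),(693,502),(38,382)]
P=np.array([onz(f,195+x/4.4,190+y/4.4,.015)[:2] for x,y in C])
L=np.array([(110,200),(110,-200),(-110,-200),(-110,200)])/1000.
A,B=L-L.mean(0),P-P.mean(0)
th=np.arctan2((A[:,0]*B[:,1]-A[:,1]*B[:,0]).sum(),(A*B).sum());R=np.array([[np.cos(th),-np.sin(th)],[np.sin(th),np.cos(th)]])
c=P.mean(0);print("yaw",th,np.degrees(th),"c",c,"res",(A@R.T-B).round(4).tolist())
k=c+R@[-.075,.030];print("knob from base",k)
for x,y in[(268,366),(352,380),(310,373)]:print("knob seen",onz(f,195+x/4.4,190+y/4.4,.135 if x!=310 else .132))
print("base corners in side crop",[((proj(g,[*(c+R@l),.015])-[230,185])*5).round() for l in L])
print("knob side crop",(proj(g,[*k,.135])-[230,185])*5)
# push face: carriage start: frame rear top edge crop (595,128),(558,318) z=.083
for x,y in[(590,125),(558,318)]:
    p=onz(f,195+x/4.4,190+y/4.4,.083)[:2];print("frame rear local",R.T@(p-c))
np.savez("pose.npz",c=c,R=R,th=th)
s=bot.observe();print(s["tool_rot"])
E
```

```text
yaw -0.1985011409209985 -11.373277603304812 c [0.53490527 0.02347044] res [[0.0027, 0.0013], [0.0004, -0.002], [-0.001, -0.0015], [-0.002, 0.0022]]
knob from base [0.46729403 0.06767134]
knob seen [0.47234338 0.08938808 0.135     ]
knob seen [0.4638525 0.044979  0.135    ]
knob seen [0.46812776 0.06735502 0.132     ]
base corners in side crop [array([ 38., 345.]), array([495.,  31.]), array([747., 203.]), array([287., 564.])]
knob side crop [461.48555772 230.78206434]
frame rear local [ 0.09115603 -0.10018995]
frame rear local [-0.02041103 -0.09886674]
[-3.14057900e+00  8.27824811e-05  2.76705057e-01]
```

>>> servo_tool(
  plan=[
    [8.5, 37, -20.8, -2, 0, 0, -34],
    [8.5, 37, -20.8, -2, 0, 0, -34],
    [8.5, 37, -20.8, -2, 0, 0, -34],
    [8.5, 37, -20.8, -2, 0, 0, -34],
    [8.5, 37, -20.8, -2, 0, 0, -34],
    [8.5, 37, -20.8, -2, 0, 0, -34],
    [8.5, 37, -20.8, -2, 0, 0, -34],
    [8.5, 37, -20.8, -2, 0, 0, -34],
    [8.5, 37, -20.8, -2, 0, 0, -34],
    [8.5, 37, -20.8, -2, 0, 0, -34],
  ],
)

```text
clock: 1.1
position: [0.4725, -0.2965, 0.2512]
tool_rot: [-3.141, -0.002, 0.876]
force: [-0.1, 0.4, -0.9]
grip_width: 0.0851
finger_force: 0.0
```

```bash
cat >> h.py <<'E'
def rel(X,yaw=None):
    from scipy.spatial.transform import Rotation as Ro
    s=bot.observe();r=Ro.from_euler("xyz",s["tool_rot"])
    d=r.inv().apply(np.asarray(X)-s["position"])*100
    w=(r.inv()*Ro.from_euler("xyz",[np.pi,0,yaw])).as_rotvec(degrees=True) if yaw is not None else 0
    print("shift cm",np.round(d,2),"turn deg",np.round(w,2))
def st():
    s=bot.observe();print({k:np.round(s[k],4).tolist() for k in("clock","qpos","position","tool_rot","force","moment","grip_width","finger_force")})
E
python3 - <<'E'
from h import *
st();rel([.4677,.0675,.20],1.372)
E
```

```text
{'clock': 1.1, 'qpos': [0.6723, 0.4049, -0.2922, 1.7465, 0.1326, 1.0094, -0.3633], 'position': [0.4725, -0.2965, 0.2512], 'tool_rot': [-3.1414, -0.0015, 0.8757], 'force': [-0.0585, 0.4356, -0.9151], 'moment': [-0.0457, 0.0179, 0.0094], 'grip_width': 0.0851, 'finger_force': 0.0}
shift cm [ 27.64 -23.68   5.17] turn deg [ 1.000e-02 -9.000e-02 -2.844e+01]
```

>>> servo_tool(
  plan=[
    [8.5, 27.6, -23.7, 5.2, 0, 0, -28.4],
    [8.5, 27.6, -23.7, 5.2, 0, 0, -28.4],
    [8.5, 27.6, -23.7, 5.2, 0, 0, -28.4],
    [8.5, 27.6, -23.7, 5.2, 0, 0, -28.4],
    [8.5, 27.6, -23.7, 5.2, 0, 0, -28.4],
    [8.5, 27.6, -23.7, 5.2, 0, 0, -28.4],
    [8.5, 27.6, -23.7, 5.2, 0, 0, -28.4],
    [8.5, 27.6, -23.7, 5.2, 0, 0, -28.4],
    [8.5, 27.6, -23.7, 5.2, 0, 0, -28.4],
    [8.5, 27.6, -23.7, 5.2, 0, 0, -28.4],
  ],
)

```text
clock: 2.1
position: [0.4665, 0.0629, 0.1991]
tool_rot: [-3.141, 0.001, 1.366]
force: [0.4, -1.3, 0.6]
grip_width: 0.085
finger_force: 0.0
```

```bash
python3 - <<'E'
from h import *
st();rel([.4677,.0675,.104],1.372)
f=bot.grab_frame("top");g=bot.grab_frame("side")
u,v=proj(g,[.4677,.0675,.14]).astype(int);print(u,v)
a=cv2.resize(g["frame"][v-50:v+50,u-65:u+65],None,fx=6,fy=6,interpolation=cv2.INTER_CUBIC)
cv2.imwrite("pics/above.png",a)
E
```

```text
{'clock': 2.1, 'qpos': [0.1602, 0.3596, -0.524, 2.0071, 0.2401, 0.8351, -0.7038], 'position': [0.4665, 0.0629, 0.1991], 'tool_rot': [-3.1411, 0.0006, 1.3656], 'force': [0.4374, -1.2608, 0.5771], 'moment': [-0.0245, -0.008, -0.035], 'grip_width': 0.085, 'finger_force': 0.0}
shift cm [0.48 0.03 9.51] turn deg [-0.03  0.03 -0.37]
322 229
```

View pics/above.png

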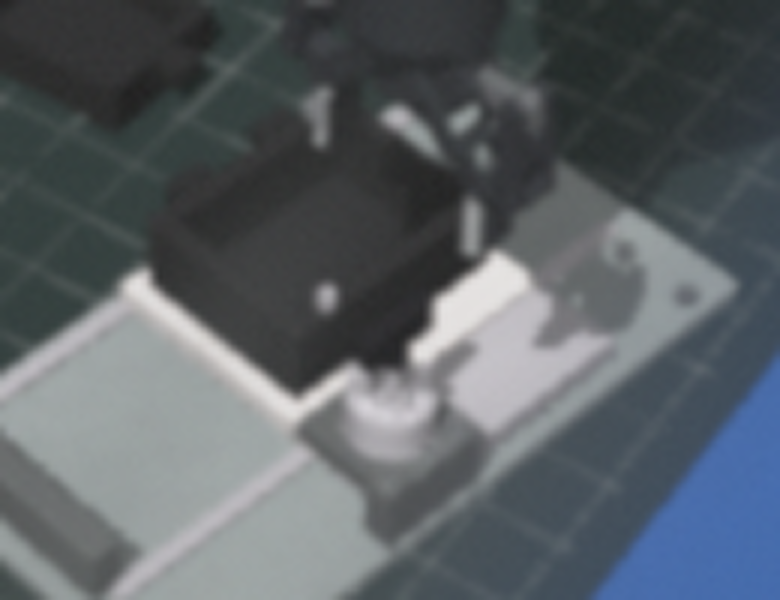

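The side crop shows the open fingers (tips at about (320,140) and (470,250)) straddling across the rails. The dark handle is above the sleeve at (390,400), as the projection predicts. Next I descend.

>>> servo_tool(
  plan=[
    [5.5, 0, 0, 2, 0, 0, 0],
    [5.5, 0, 0, 4, 0, 0, 0],
    [5.5, 0, 0, 6, 0, 0, 0],
    [5.5, 0, 0, 7, 0, 0, 0],
    [5.5, 0, 0, 8, 0, 0, 0],
    [5.5, 0, 0, 8.8, 0, 0, 0],
    [5.5, 0, 0, 9.5, 0, 0, 0],
    [5.5, 0, 0, 9.5, 0, 0, 0],
    [5.5, 0, 0, 9.5, 0, 0, 0],
  ],
)

```text
clock: 3.1
position: [0.4668, 0.0638, 0.1045]
tool_rot: [3.141, -0.0, 1.366]
force: [0.8, 0.1, -0.3]
grip_width: 0.055
finger_force: 0.0
```

```bash
python3 - <<'E'
from h import *
st();rel([.4677,.0675,.104],1.372)
E
```

```text
{'clock': 3.1, 'qpos': [0.0851, 0.5104, -0.4483, 2.0867, 0.3727, 0.6207, -0.825], 'position': [0.4668, 0.0638, 0.1045], 'tool_rot': [3.1414, -0.0, 1.3659], 'force': [0.7861, 0.0608, -0.3298], 'moment': [-0.0248, 0.0308, 0.0445], 'grip_width': 0.055, 'finger_force': 0.0}
shift cm [0.38 0.02 0.05] turn deg [ 0.01 -0.   -0.35]
```

>>> servo_tool(
  plan=[
    [5.5, 0.4, 0, 0, 0, 0, 0],
    [5.5, 0.4, 0, 0, 0, 0, 0],
    [2.5, 0.4, 0, 0, 0, 0, 0],
    [2.0, 0.4, 0, 0, 0, 0, 0],
    [1.0, 0.4, 0, 0, 0, 0, 0],
    [1.0, 0.4, 0, 0, 0, 0, 0],
    [0.5, 0.4, 0, 0, 0, 0, 0],
    [0.5, 0.4, 0, 0, 0, 0, 0],
  ],
  force=60,
)

```text
clock: 3.9
position: [0.4672, 0.0677, 0.1045]
tool_rot: [-3.141, 0.0, 1.366]
force: [-3.1, 0.0, 6.9]
grip_width: 0.0112
finger_force: 58.9
```

```bash
python3 - <<'E'
from h import *
st()
E
```

```text
{'clock': 3.9, 'qpos': [0.0771, 0.5119, -0.4484, 2.0839, 0.3727, 0.6227, -0.8325], 'position': [0.4672, 0.0677, 0.1045], 'tool_rot': [-3.1413, 0.0002, 1.3659], 'force': [-3.149, 0.0136, 6.8571], 'moment': [0.1644, 0.7506, -0.0323], 'grip_width': 0.0112, 'finger_force': 58.8772}
```

>>> servo_tool(
  plan=[
    [0.5, 0, 0, 0, 0, 0, 0],
    [0.5, 0, 0, -0.3, 0, 0, 0],
    [0.5, 0, 0, -0.7, 0, 0, 0],
    [0.5, 0, 0, -1.1, 0, 0, 0],
    [0.5, 0, 0, -1.5, 0, 0, 0],
    [0.5, 0, 0, -1.8, 0, 0, 0],
    [0.5, 0, 0, -2.0, 0, 0, 0],
    [0.5, 0, 0, -2.05, 0, 0, 0],
    [0.5, 0, 0, -2.05, 0, 0, 0],
  ],
  force=100,
)

```text
clock: 4.8
position: [0.4671, 0.0676, 0.1247]
tool_rot: [-3.141, 0.0, 1.366]
force: [-3.4, 1.5, -16.5]
grip_width: 0.0104
finger_force: 97.2
```

```bash
python3 - <<'E'
from h import *
st()
E
```

```text
{'clock': 4.8, 'qpos': [0.0963, 0.4779, -0.47, 2.0702, 0.3426, 0.6683, -0.8055], 'position': [0.4671, 0.0676, 0.1247], 'tool_rot': [-3.141, 0.0002, 1.3658], 'force': [-3.4271, 1.4764, -16.4891], 'moment': [0.4106, 0.7804, -0.0162], 'grip_width': 0.0104, 'finger_force': 97.2471}
```

>>> servo_tool(
  plan=[
    [0.5, 0, 0, -0.05, 0, 0, 0],
    [0.5, 0, 0, -0.05, 0, 0, 3],
    [0.5, 0, 0, -0.05, 0, 0, 6],
    [0.5, 0, 0, -0.05, 0, 0, 9],
    [0.5, 0, 0, -0.05, 0, 0, 12],
    [0.5, 0, 0, -0.05, 0, 0, 12],
  ],
)

```text
clock: 5.4
position: [0.4671, 0.0677, 0.1251]
tool_rot: [-3.141, 0.001, 1.156]
force: [-4.1, 1.3, -16.4]
grip_width: 0.0102
finger_force: 97.3
```

```bash
python3 - <<'E'
from h import *
st()
E
```

```text
{'clock': 5.4, 'qpos': [0.0546, 0.4693, -0.4158, 2.0719, 0.3032, 0.6586, -0.9784], 'position': [0.4671, 0.0677, 0.1251], 'tool_rot': [-3.141, 0.0005, 1.1556], 'force': [-4.0957, 1.3399, -16.3767], 'moment': [0.3163, 0.9979, -0.0018], 'grip_width': 0.0102, 'finger_force': 97.2506}
```

>>> servo_tool(
  plan=[
    [0.5, 0, 0, 0, 0, 0, 5],
    [0.5, 0, 0, 0, 0, 0, 10],
    [0.5, 0, 0, 0, 0, 0, 15],
    [0.5, 0, 0, 0, 0, 0, 20],
    [0.5, 0, 0, 0, 0, 0, 25],
    [0.5, 0, 0, 0, 0, 0, 28],
    [0.5, 0, 0, 0, 0, 0, 28],
  ],
)

```text
clock: 6.1
position: [0.467, 0.0678, 0.1251]
tool_rot: [-3.141, 0.001, 0.668]
force: [-4.7, 1.7, -17.2]
grip_width: 0.0105
finger_force: 97.3
```

```bash
python3 - <<'E'
from h import *
st()
E
```

```text
{'clock': 6.1, 'qpos': [-0.0441, 0.4555, -0.2886, 2.0769, 0.2119, 0.6375, -1.379], 'position': [0.467, 0.0678, 0.1251], 'tool_rot': [-3.1412, 0.0009, 0.6678], 'force': [-4.6872, 1.7298, -17.1648], 'moment': [0.4388, 1.1783, 0.0588], 'grip_width': 0.0105, 'finger_force': 97.3278}
```

Twist is now about 0.70, which is always plain rim. I'll lower here to learn what the rim feels like.

>>> servo_tool(
  plan=[
    [0.5, 0, 0, 0.1, 0, 0, 0],
    [0.5, 0, 0, 0.2, 0, 0, 0],
    [0.5, 0, 0, 0.2, 0, 0, 0],
  ],
)

```text
clock: 6.4
position: [0.467, 0.0677, 0.123]
tool_rot: [-3.141, 0.001, 0.67]
force: [-4.1, 2.1, -16.8]
grip_width: 0.0109
finger_force: 97.4
```

>>> servo_tool(
  plan=[
    [0.5, 0, 0, 0.1, 0, 0, 0],
    [0.5, 0, 0, 0.15, 0, 0, 0],
    [0.5, 0, 0, 0.15, 0, 0, 0],
  ],
)

```text
clock: 6.7
position: [0.4672, 0.0679, 0.1223]
tool_rot: [-3.141, 0.0, 0.67]
force: [-10.3, 1.5, 2.0]
grip_width: 0.0106
finger_force: 100.3
```

>>> servo_tool(
  plan=[
    [0.5, 0, 0, 0.05, 0, 0, 0],
    [0.5, 0, 0, 0.1, 0, 0, 0],
    [0.5, 0, 0, 0.1, 0, 0, 0],
  ],
)

```text
clock: 7.0
position: [0.4673, 0.068, 0.122]
tool_rot: [3.141, -0.0, 0.67]
force: [-15.0, 1.1, 20.3]
grip_width: 0.0109
finger_force: 103.4
```

Rim contact is at z≈0.1222. I'll ease off and sweep with light pressure.

>>> servo_tool(
  plan=[
    [0.5, 0, 0, -0.07, 0, 0, 0],
    [0.5, 0, 0, -0.07, 0, 0, 3],
    [0.5, 0, 0, -0.07, 0, 0, 6],
    [0.5, 0, 0, -0.07, 0, 0, 9],
    [0.5, 0, 0, -0.07, 0, 0, 12],
    [0.5, 0, 0, -0.07, 0, 0, 12],
  ],
)

```text
clock: 7.6
position: [0.4671, 0.0679, 0.122]
tool_rot: [-3.141, 0.001, 0.459]
force: [-9.8, 1.5, 3.2]
grip_width: 0.0104
finger_force: 100.4
```

>>> servo_tool(
  plan=[
    [0.5, 0, 0, 0, 0, 0, 2],
    [0.5, 0, 0, 0, 0, 0, 4],
    [0.5, 0, 0, 0, 0, 0, 4],
  ],
)

```text
clock: 7.9
position: [0.467, 0.068, 0.1219]
tool_rot: [-3.141, 0.001, 0.389]
force: [-9.4, 2.3, -1.4]
grip_width: 0.0103
finger_force: 99.8
```

>>> servo_tool(
  plan=[
    [0.5, 0, 0, 0, 0, 0, 2],
    [0.5, 0, 0, 0, 0, 0, 4],
    [0.5, 0, 0, 0, 0, 0, 4],
  ],
)

```text
clock: 8.2
position: [0.4668, 0.0679, 0.1216]
tool_rot: [-3.141, 0.001, 0.32]
force: [-8.2, 1.8, -7.0]
grip_width: 0.0109
finger_force: 98.8
```

>>> servo_tool(
  plan=[
    [0.5, 0, 0, 0, 0, 0, 2],
    [0.5, 0, 0, 0, 0, 0, 3],
    [0.5, 0, 0, 0, 0, 0, 3],
  ],
)

```text
clock: 8.5
position: [0.4669, 0.0679, 0.1215]
tool_rot: [-3.141, 0.001, 0.268]
force: [-6.6, 1.8, -12.3]
grip_width: 0.0106
finger_force: 98.2
```

>>> servo_tool(
  plan=[
    [0.5, 0, 0, 0.05, 0, 0, 0],
    [0.5, 0, 0, 0.1, 0, 0, 0],
    [0.5, 0, 0, 0.1, 0, 0, 0],
  ],
)

```text
clock: 8.8
position: [0.4668, 0.0679, 0.1205]
tool_rot: [-3.141, 0.001, 0.269]
force: [-8.1, 2.1, -9.4]
grip_width: 0.0106
finger_force: 98.7
```

>>> servo_tool(
  plan=[
    [0.5, 0, 0, 0.05, 0, 0, 0],
    [0.5, 0, 0, 0.1, 0, 0, 0],
    [0.5, 0, 0, 0.1, 0, 0, 0],
  ],
)

```text
clock: 9.1
position: [0.4666, 0.0679, 0.1196]
tool_rot: [-3.141, 0.002, 0.268]
force: [-10.5, 2.9, -3.8]
grip_width: 0.0105
finger_force: 99.5
```

>>> servo_tool(
  plan=[
    [0.5, 0, 0, 0, 0, 0, 2],
    [0.5, 0, 0, 0, 0, 0, 3],
    [0.5, 0, 0, 0, 0, 0, 3],
  ],
)

```text
clock: 9.4
position: [0.4669, 0.068, 0.1196]
tool_rot: [-3.141, 0.001, 0.216]
force: [-8.2, 2.9, -7.4]
grip_width: 0.0107
finger_force: 98.8
```

>>> servo_tool(
  plan=[
    [0.5, 0, 0, 0.05, 0, 0, 0],
    [0.5, 0, 0, 0.1, 0, 0, 0],
    [0.5, 0, 0, 0.1, 0, 0, 0],
  ],
)

```text
clock: 9.7
position: [0.4668, 0.068, 0.1186]
tool_rot: [-3.141, 0.001, 0.216]
force: [-7.5, 3.1, -8.1]
grip_width: 0.0106
finger_force: 99.0
```

>>> servo_tool(
  plan=[
    [0.5, 0, 0, 0.05, 0, 0, 0],
    [0.5, 0, 0, 0.1, 0, 0, 0],
    [0.5, 0, 0, 0.1, 0, 0, 0],
  ],
)

```text
clock: 10.0
position: [0.467, 0.0681, 0.118]
tool_rot: [-3.141, 0.001, 0.216]
force: [-10.4, 2.6, 4.2]
grip_width: 0.0104
finger_force: 100.9
```

```bash
python3 - <<'E'
from h import *
st()
E
```

```text
{'clock': 10.0, 'qpos': [-0.1412, 0.4603, -0.1654, 2.0867, 0.1284, 0.6046, -1.7501], 'position': [0.467, 0.0681, 0.118], 'tool_rot': [-3.1413, 0.0007, 0.2163], 'force': [-10.3687, 2.5738, 4.2312], 'moment': [0.6144, 2.6193, -0.1479], 'grip_width': 0.0104, 'finger_force': 100.9477}
```

The floor is 4 mm below the rim, so the pin is in the notch. Let go and rise.

>>> servo_tool(
  plan=[
    [2, 0, 0, 0, 0, 0, 0],
    [3.5, 0, 0, 0, 0, 0, 0],
    [4.5, 0, 0, 0, 0, 0, 0],
    [4.5, 0, 0, 0, 0, 0, 0],
    [4.5, 0, 0, -2, 0, 0, 0],
    [4.5, 0, 0, -5, 0, 0, 0],
    [4.5, 0, 0, -9, 0, 0, 0],
    [4.5, 0, 0, -12, 0, 0, 0],
    [4.5, 0, 0, -12, 0, 0, 0],
  ],
)

```text
clock: 10.9
position: [0.4693, 0.068, 0.2412]
tool_rot: [3.141, -0.006, 0.214]
force: [-0.5, 1.4, -0.7]
grip_width: 0.045
finger_force: 0.0
```

```bash
python3 - <<'E'
from h import *
st()
P=np.load("pose.npz");c,R=P["c"],P["R"]
for l in[(.035,-.20),(.035,-.10)]:print(l,c+R@l)
rel([*(c+R@[.035,-.185]),.24],float(P["th"])+np.pi/2)
f=bot.grab_frame("top");g=bot.grab_frame("side")
a=cv2.resize(f["frame"][190:310,215:355],None,fx=4,fy=4,interpolation=cv2.INTER_CUBIC)
b=cv2.resize(g["frame"][200:260,290:350],None,fx=4,fy=4,interpolation=cv2.INTER_CUBIC)
k=np.zeros((480,800,3),np.uint8);k[:,:560]=a;k[:240,560:]=b;cv2.imwrite("pics/parked.png",k)
E
```

```text
{'clock': 10.9, 'qpos': [-0.1114, 0.2716, -0.1912, 1.9699, 0.066, 0.8995, -1.6935], 'position': [0.4693, 0.068, 0.2412], 'tool_rot': [3.1414, -0.0063, 0.2139], 'force': [-0.5129, 1.3965, -0.6703], 'moment': [0.019, -0.0357, -0.0302], 'grip_width': 0.045, 'finger_force': 0.0}
(0.035, -0.2) [ 0.52977796 -0.17950422]
(0.035, -0.1) [ 0.54949797 -0.08146789]
shift cm [ 1.26 24.1   0.13] turn deg [  0.22  -0.32 -66.37]
```

View pics/parked.png

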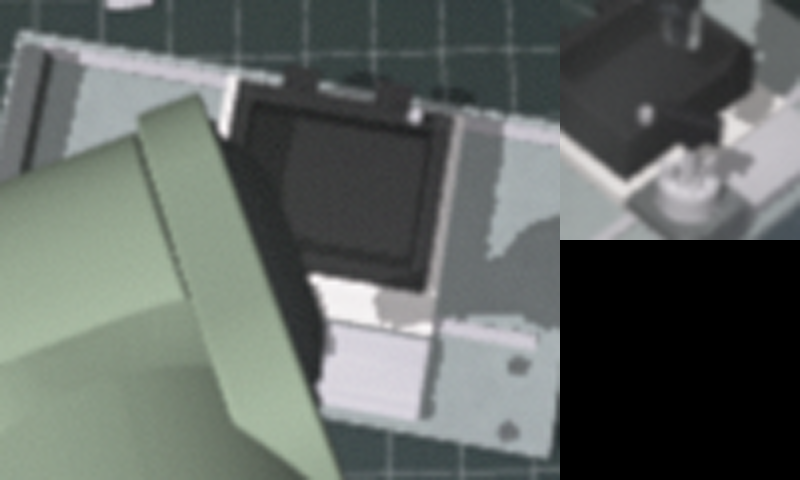

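The wrist hides the handle in the top view. In the side inset the sleeve at (690,190) is clear of the gripper and the handle is dark; I'll recheck once the arm moves away.

>>> servo_tool(
  plan=[
    [0, 1.3, 24.1, 0.1, 0, 0, -66.4],
    [0, 1.3, 24.1, 0.1, 0, 0, -66.4],
    [0, 1.3, 24.1, 0.1, 0, 0, -66.4],
    [0, 1.3, 24.1, 0.1, 0, 0, -66.4],
    [0, 1.3, 24.1, 0.1, 0, 0, -66.4],
    [0, 1.3, 24.1, 0.1, 0, 0, -66.4],
    [0, 1.3, 24.1, 0.1, 0, 0, -66.4],
    [0, 1.3, 24.1, 0.1, 0, 0, -66.4],
    [0, 1.3, 24.1, 0.1, 0, 0, -66.4],
    [0, 1.3, 24.1, 0.1, 0, 0, -66.4],
  ],
)

```text
clock: 12.0
position: [0.5308, -0.1651, 0.2352]
tool_rot: [-3.14, -0.0, 1.374]
force: [-0.9, -0.2, -0.3]
grip_width: 0.0001
finger_force: 0.0
```

```bash
python3 - <<'E'
from h import *
st()
P=np.load("pose.npz");c,R=P["c"],P["R"]
rel([*(c+R@[.035,-.165]),.05],float(P["th"])+np.pi/2)
f=bot.grab_frame("top");g=bot.grab_frame("side")
a=cv2.resize(f["frame"][190:310,215:355],None,fx=4,fy=4,interpolation=cv2.INTER_CUBIC)
b=cv2.resize(g["frame"][200:260,290:350],None,fx=4,fy=4,interpolation=cv2.INTER_CUBIC)
k=np.zeros((480,800,3),np.uint8);k[:,:560]=a;k[:240,560:]=b;cv2.imwrite("pics/parked2.png",k)
E
```

```text
{'clock': 12.0, 'qpos': [0.434, 0.423, -0.322, 1.7669, 0.1565, 0.9788, -0.1466], 'position': [0.5308, -0.1651, 0.2352], 'tool_rot': [-3.1397, -0.0004, 1.3736], 'force': [-0.8903, -0.1638, -0.3303], 'moment': [0.0405, 0.0822, -0.0232], 'grip_width': 0.0001, 'finger_force': 0.0}
shift cm [ 2.06  0.22 18.52] turn deg [-0.11 -0.02  0.07]
```

View pics/parked2.png

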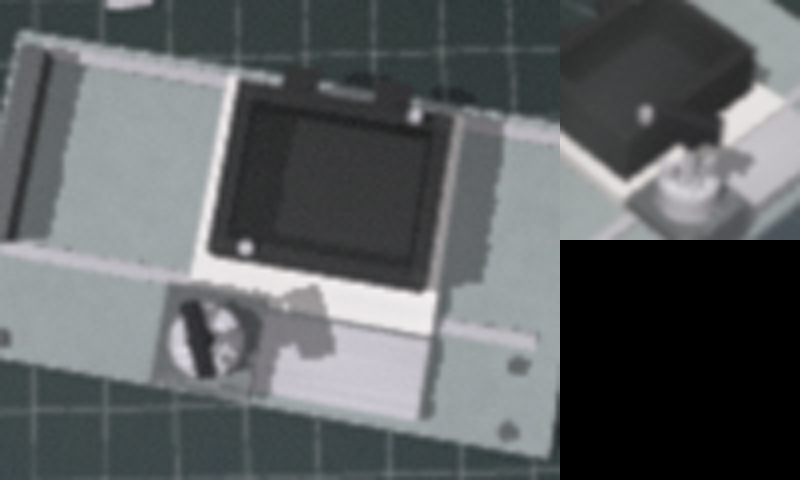

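The handle bar now runs from (187,305) to (208,375). It has turned about 64° and stays raised with the hand off. Next I descend behind the frame.

>>> servo_tool(
  plan=[
    [0, 0.5, 0.2, 4, 0, 0, 0],
    [0, 1, 0.2, 8, 0, 0, 0],
    [0, 2, 0.2, 12, 0, 0, 0],
    [0, 2, 0.2, 15, 0, 0, 0],
    [0, 2, 0.2, 17, 0, 0, 0],
    [0, 2, 0.2, 18.5, 0, 0, 0],
    [0, 2, 0.2, 18.5, 0, 0, 0],
    [0, 3, 0.2, 18.5, 0, 0, 0],
    [0, 4, 0.2, 18.5, 0, 0, 0],
    [0, 4.5, 0.2, 18.5, 0, 0, 0],
  ],
)

```text
clock: 13.1
position: [0.5431, -0.1197, 0.0525]
tool_rot: [3.14, -0.001, 1.374]
force: [0.1, 0.1, 0.1]
grip_width: 0.0002
finger_force: 0.0
```

```bash
python3 - <<'E'
from h import *
st()
P=np.load("pose.npz");c,R=P["c"],P["R"]
print("local",R.T@(bot.observe()["position"][:2]-c))
rel([*(c+R@[.035,.01]),.05],float(P["th"])+np.pi/2)
E
```

```text
{'clock': 13.1, 'qpos': [0.2902, 0.6751, -0.2499, 1.9015, 0.2779, 0.5966, -0.3348], 'position': [0.5431, -0.1197, 0.0525], 'tool_rot': [3.1399, -0.0006, 1.374], 'force': [0.1172, 0.1358, 0.1285], 'moment': [-0.031, -0.032, 0.0124], 'grip_width': 0.0002, 'finger_force': 0.0}
local [ 0.03621595 -0.13872505]
shift cm [14.87 -0.1   0.26] turn deg [ 0.1  -0.04  0.1 ]
```

>>> servo_tool(
  plan=[
    [0, 1, 0, 0.2, 0, 0, 0],
    [0, 2, 0, 0.2, 0, 0, 0],
    [0, 2.5, 0, 0.2, 0, 0, 0],
    [0, 3, 0, 0.2, 0, 0, 0],
    [0, 3.3, 0, 0.2, 0, 0, 0],
    [0, 3.6, 0, 0.2, 0, 0, 0],
  ],
)

```text
clock: 13.7
position: [0.5492, -0.0863, 0.0495]
tool_rot: [-3.142, 0.0, 1.372]
force: [-0.8, -2.5, 2.0]
grip_width: -0.0006
finger_force: 1.2
```

Contact is light, so I push on.

>>> servo_tool(
  plan=[
    [0, 0.5, 0, 0, 0, 0, 0],
    [0, 1, 0, 0, 0, 0, 0],
    [0, 1.5, 0, 0, 0, 0, 0],
    [0, 2, 0, 0, 0, 0, 0],
    [0, 2.5, 0, 0, 0, 0, 0],
    [0, 3, 0, 0, 0, 0, 0],
  ],
)

```text
clock: 14.3
position: [0.5553, -0.0562, 0.0495]
tool_rot: [3.141, -0.0, 1.373]
force: [1.8, -2.8, 0.3]
grip_width: -0.0001
finger_force: 1.3
```

>>> servo_tool(
  plan=[
    [0, 0.8, 0, 0, 0, 0, 0],
    [0, 1.6, 0, 0, 0, 0, 0],
    [0, 2.4, 0, 0, 0, 0, 0],
    [0, 3.2, 0, 0, 0, 0, 0],
    [0, 4, 0, 0, 0, 0, 0],
    [0, 4.8, 0, 0, 0, 0, 0],
    [0, 5.5, 0, 0, 0, 0, 0],
    [0, 6.2, 0, 0, 0, 0, 0],
    [0, 6.8, 0, 0, 0, 0, 0],
    [0, 7, 0, 0, 0, 0, 0],
  ],
)

```text
clock: 15.3
position: [0.5689, 0.013, 0.0495]
tool_rot: [-3.141, -0.0, 1.374]
force: [0.9, -2.4, 1.6]
grip_width: -0.0001
finger_force: 0.9
```

>>> servo_tool(
  plan=[
    [0, 0.2, 0, 0, 0, 0, 0],
    [0, 0.4, 0, 0, 0, 0, 0],
    [0, 0.6, 0, 0, 0, 0, 0],
    [0, 0.8, 0, 0, 0, 0, 0],
  ],
)

```text
clock: 15.7
position: [0.5703, 0.0198, 0.0494]
tool_rot: [-3.141, 0.0, 1.373]
force: [-0.8, -2.0, 2.0]
grip_width: 0.0002
finger_force: 1.1
```

>>> servo_tool(
  plan=[
    [0, 0.1, 0, 0, 0, 0, 0],
    [0, 0.2, 0, 0, 0, 0, 0],
    [0, 0.3, 0, 0, 0, 0, 0],
  ],
)

```text
clock: 16.0
position: [0.5709, 0.0228, 0.0495]
tool_rot: [-3.141, 0.0, 1.373]
force: [-1.7, -1.3, 0.9]
grip_width: 0.0002
finger_force: 1.1
```

```bash
python3 - <<'E'
from h import *
st()
P=np.load("pose.npz");c,R=P["c"],P["R"]
print("local",R.T@(bot.observe()["position"][:2]-c))
E
```

```text
{'clock': 16.0, 'qpos': [0.021, 0.6962, -0.2325, 1.8606, 0.2593, 0.6143, -0.5703], 'position': [0.5709, 0.0228, 0.0495], 'tool_rot': [-3.1414, 0.0001, 1.3727], 'force': [-1.6871, -1.2705, 0.8537], 'moment': [-0.34, 0.3437, 0.0023], 'grip_width': 0.0002, 'finger_force': 1.062}
local [0.03544451 0.00643218]
```

>>> servo_tool(
  plan=[
    [0, 0.1, 0, 0, 0, 0, 0],
    [0, 0.2, 0, 0, 0, 0, 0],
    [0, 0.3, 0, 0, 0, 0, 0],
  ],
)

```text
clock: 16.3
position: [0.5714, 0.0255, 0.0495]
tool_rot: [-3.141, 0.001, 1.373]
force: [-3.8, -7.9, 3.5]
grip_width: -0.0
finger_force: 4.0
```

>>> servo_tool(
  plan=[
    [0, 0.1, 0, 0, 0, 0, 0],
    [0, 0.2, 0, 0, 0, 0, 0],
  ],
)

```text
clock: 16.5
position: [0.5715, 0.0255, 0.0495]
tool_rot: [-3.141, 0.003, 1.371]
force: [-6.1, -17.1, 7.7]
grip_width: 0.0001
finger_force: 8.9
```

>>> servo_tool(
  plan=[
    [0, 0.1, 0, 0, 0, 0, 0],
    [0, 0.15, 0, 0, 0, 0, 0],
  ],
)

```text
clock: 16.7
position: [0.5715, 0.0255, 0.0495]
tool_rot: [-3.14, 0.005, 1.37]
force: [-7.3, -23.0, 10.5]
grip_width: -0.0001
finger_force: 11.6
```

The carriage is hard against the stop. I'll back off, rise and look.

>>> servo_tool(
  plan=[
    [0, -0.5, 0, 0, 0, 0, 0],
    [0, -2, 0, 0, 0, 0, 0],
    [0, -4, 0, 0, 0, 0, 0],
    [0, -6, 0, -3, 0, 0, 0],
    [0, -8, 0, -7, 0, 0, 0],
    [0, -11, 0, -11, 0, 0, 0],
    [0, -14, 0, -15, 0, 0, 0],
    [0, -17, 0, -18, 0, 0, 0],
    [0, -20, 0, -20, 0, 0, 0],
    [0, -20, 0, -20, 0, 0, 0],
  ],
)

```text
clock: 17.7
position: [0.5327, -0.1721, 0.2522]
tool_rot: [3.137, 0.002, 1.367]
force: [-0.1, 0.1, -0.5]
grip_width: 0.0
finger_force: 0.0
```

```bash
python3 - <<'E'
from h import *
st()
f=bot.grab_frame("top")
cv2.imwrite("pics/end.png",cv2.resize(f["frame"][190:310,195:375],None,fx=4.4,fy=4.4,interpolation=cv2.INTER_CUBIC))
P=np.load("pose.npz");c,R=P["c"],P["R"]
for y in(.009,.0205):print(y,((proj(f,[*(c+R@[.035,y]),.083])-[195,190])*4.4).round())
E
```

```text
{'clock': 17.7, 'qpos': [0.4258, 0.4051, -0.2967, 1.7438, 0.1392, 1.0087, -0.1257], 'position': [0.5327, -0.1721, 0.2522], 'tool_rot': [3.1372, 0.002, 1.3672], 'force': [-0.0815, 0.0591, -0.5286], 'moment': [0.0143, -0.0323, -0.0147], 'grip_width': 0.0, 'finger_force': 0.0}
0.009 [386. 189.]
0.0205 [366. 186.]
```

View pics/end.png

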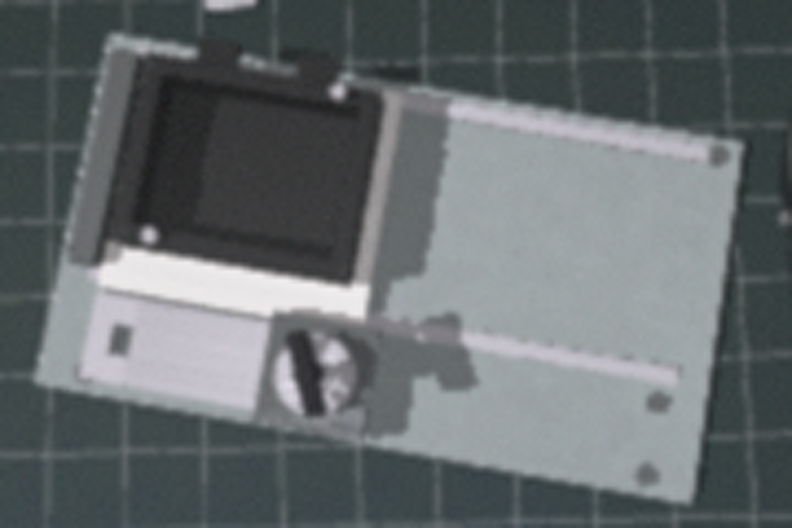

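The frame's rear edge is at about (366,185), exactly where the 0.12 m travel predicts, with the carriage plate against the stop at (105,250). The handle is still turned and raised at (310,372).

```bash
python3 -c "
from workcell import bot
print(bot.job_done())"
```

```text
the job is handed in; nothing more can be done
None
```

The plunger is parked in its rest notch (found by feel at about 1.15 rad of twist), the carriage is hard against the end stop, and the job was handed in at about 18 s of the 58 s; no verdict came back.

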